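# Find the tired spring leaf and chock it out of use

### The arm

A 6-joint arm with a two-finger parallel gripper is mounted at the origin on a cart in front of the work surface, level with it; the furniture and walls round the work are solid. World frame = base frame: x ahead of the robot, y to its left, z up, the work surface at z = 0. Lengths are in m, angles in degrees, forces in N, time in s.
With the tool pointing down it reaches from about 0.35 to 0.875 m from the base axis. Payload 4.2 kg.
Tool frame: the origin (TCP) lies on the centre line of the jaws, within the pads' length; the fingertips stand tip_reach ahead of it and the grasp point (between the pads) is the TCP (tip_reach is the distance from the TCP to the fingertips, in m); z points along the fingers, y is the line along which they close (so a half turn about z gives the same grasp; the last joint's range is limited). The gripper opens to 87 mm and grips with 3 to 60 N. Pads are 19 mm wide; open, the fingers measure 117 mm over their backs; the gripper's body (75 mm by 190 mm) begins 51 mm behind the grasp point.
Start: joints at [90.619, 22.042, 0.453, 0, -68.411, -14.817], TCP at [0.153, 0.606, 0.242] pointing down, gripper open.
Joint ranges: [-179.83, 179.83], [-69.29, 118.12], [-61.27, 80.66], [-181.25, 117.63], [-171.15, -9.14], [-177.46, 177.46]. Speed limits (degrees/s): [159.86, 159.86, 180, 180, 180, 180].

### API

Orientations are given as a 3x3 rotation matrix whose columns are the frame's x, y, z axes.
In Python, from station import sense, capture, finish_job, tip_reach gives the robot as it stands.
- The arm moves only by the tool arm_command, never from a script. Its argument "deltas" is a list of rows, each a list of 7 numbers: the turn, a rotation vector about the tool's x, y, z in rad, then the shift along the tool's x, y, z in cm, then the closure, from -1 (fully open) to 1 (shut), so that 0 is half open. In form: [[rx, ry, rz, dx, dy, dz, hand], ...]. A call has 1 to 8 rows; each row is the pose to reach, as a shift and turn from the pose commanded when the call began, along the tool's axes at that moment; what a row does not reach only later rows make up. A row lasts 1/12 s, in which the tool goes at most 41.7 mm and 7.16 degrees, less where a joint would pass 70% of its speed; a pose out of reach is approached as far as the arm can. A call with a gripper value outside its range is refused whole. The fingers move at their own pace and stop on an object; the grip force is fixed at half the most. Time passes only in rows, so rows that repeat a pose let the fingers close. It gives the time, the measured TCP pose, the force, the opening and the grip force at its end, in the units of the state.
- sense(): the state, without advancing time (a new reading comes with each control period).
- capture(name): name is "scene" or "top"; returns a dict with "pixels" (400x640x3 uint8, blue, green, red), "fovy" (degrees; the focal length in pixels is half the picture's height over the tangent of half this angle, whatever the lens; pixels are square), "cx", "cy" (the principal point, pixels), "rvec" (rotation vector, rad) and "tvec" (3), from world to camera coordinates, as OpenCV has them. Camera axes: x right, y down, z forward; pixel columns grow to the right and rows downward; lengths in m; the calibration is good to about 2 mm. A picture is of the moment at which its call begins. There is no depth.
- finish_job(): hands the job in; it is judged then, once.
The state is a dict: "time_s": time; "joints": joint angles; "joint_velocities": joint speeds; "effort": joint torques, N m; "tcp_pos": TCP position; "ee_rot": TCP orientation; "wrist_force": force on the tool from outside, world axes, zero at the start; "moment": the same for the moment, N m; "gripper_width": opening from 0.0 (shut) to 1.0 (fully open); "gripper_force": force on a finger pad.
Only numpy, scipy, OpenCV 4.12 (cv2) and the standard library are available. Lean on these libraries where they do the work, as an engineer would, in place of code of your own. Each camera call takes 0.05 s, during which the arm holds its last target. There are 200 camera calls.

### The job

One of the three spring leaves on the hold-down rig has gone weak: working from left to right, press each leaf down on its mid-span button with about 10 N, hold it there for a second, and see how far it gives, never loading a leaf with more than 18 N. Then gently push the chock of the leaf that gave most fully home under its tip, so that nobody uses it; leave the other two chocks out and the things around undisturbed.

Things in the scene. Friction and masses are not known exactly. Their poses are not given: they have to be found in the camera images.
- rig: hold-down rig: plywood board 212 (x) by 260 (y) on two runners, its top 58 mm high, fixed. Origin: on the bench, 6 mm nearer the front edge than the board's centre; x points away from the robot along the leaves, y to the left along the row, z up. Three stations alike to the eye at y = +85 (left), 0 (middle), -85 mm (right): a post at the back, its spring leaf reaching forward, a chock on rails before the tip.
- stand_1: one of three grey posts with spring leaf, 26x36 mm, 66 mm high; origin under its centre, on the board's top, axes as the rig's; the number tells neither its place nor its strength. Its steel leaf, 28 mm wide, 3.5 thick, runs 120 mm free from the post towards -x, its top 118 mm above the bench. More than 18 N on it spoils it.
- button_1: domed dark steel load button on stand_1's leaf at mid-span (60 mm from post and tip), 23 mm across, 9.5 mm proud of the leaf; origin at its crown, about 127 mm above the bench at rest. It sinks and tilts as the leaf bends. Under 10 N a sound leaf gives 5 to 5.5 mm here, the weak one about 10 mm, in proportion to the force.
- stand_2: one of three grey posts with spring leaf, 26x36 mm, 66 mm high; origin under its centre, on the board's top, axes as the rig's; the number tells neither its place nor its strength. Its steel leaf, 28 mm wide, 3.5 thick, runs 120 mm free from the post towards -x, its top 118 mm above the bench. More than 18 N on it spoils it.
- button_2: domed dark steel load button on stand_2's leaf at mid-span (60 mm from post and tip), 23 mm across, 9.5 mm proud of the leaf; origin at its crown, about 127 mm above the bench at rest. It sinks and tilts as the leaf bends. Under 10 N a sound leaf gives 5 to 5.5 mm here, the weak one about 10 mm, in proportion to the force.
- stand_3: one of three grey posts with spring leaf, 26x36 mm, 66 mm high; origin under its centre, on the board's top, axes as the rig's; the number tells neither its place nor its strength. Its steel leaf, 28 mm wide, 3.5 thick, runs 120 mm free from the post towards -x, its top 118 mm above the bench. More than 18 N on it spoils it.
- button_3: domed dark steel load button on stand_3's leaf at mid-span (60 mm from post and tip), 23 mm across, 9.5 mm proud of the leaf; origin at its crown, about 127 mm above the bench at rest. It sinks and tilts as the leaf bends. Under 10 N a sound leaf gives 5 to 5.5 mm here, the weak one about 10 mm, in proportion to the force.
- tip_1 (a point): middle of the top edge of the free front end of stand_1's leaf, about 117 mm above the bench at rest; under load it goes down a little over twice as far as the button
- tip_2 (a point): middle of the top edge of the free front end of stand_2's leaf, about 117 mm above the bench at rest; under load it goes down a little over twice as far as the button
- tip_3 (a point): middle of the top edge of the free front end of stand_3's leaf, about 117 mm above the bench at rest; under load it goes down a little over twice as far as the button
- chock_left: left station's chock: wooden block 45 mm long, 30 wide, top 110 mm above the bench, with a steel push plate (30 wide, 40 high) on its front. Origin: centre of the plate's face, 86 mm above the bench, at rig x = -87 mm when fully out (starts up to 6 mm in), -47 mm fully home at its stop under the leaf's tip. Slides on rails along rig +x at 4 to 5 N, stays where left; push with under 25 N.
- chock_middle: middle station's chock: wooden block 45 mm long, 30 wide, top 110 mm above the bench, with a steel push plate (30 wide, 40 high) on its front. Origin: centre of the plate's face, 86 mm above the bench, at rig x = -87 mm when fully out (starts up to 6 mm in), -47 mm fully home at its stop under the leaf's tip. Slides on rails along rig +x at 4 to 5 N, stays where left; push with under 25 N.
- chock_right: right station's chock: wooden block 45 mm long, 30 wide, top 110 mm above the bench, with a steel push plate (30 wide, 40 high) on its front. Origin: centre of the plate's face, 86 mm above the bench, at rig x = -87 mm when fully out (starts up to 6 mm in), -47 mm fully home at its stop under the leaf's tip. Slides on rails along rig +x at 4 to 5 N, stays where left; push with under 25 N.
- tin: round grey metal tin, 80 mm across, 44 high; bystander, origin under its centre
- tape: white and black tape measure, 82x40x71 mm; bystander, origin under its centre
- oil_bottle: small bottle with a pointed cap, 45 mm across, 140 high; bystander, origin under its centre

How it is judged (in metres and radians):
On the way, in this order (a step that is already met when the one before it is completed fails the run):
1. the button of the left leaf is pressed with about 10 N (8 to 13 N) for half a second (((y of stand_1 in the frame of rig above 0.04 m and contact force between the fingers and button_1 between 8 and 13 N) or (y of stand_2 in the frame of rig above 0.04 m and contact force between the fingers and button_2 between 8 and 13 N) or (y of stand_3 in the frame of rig above 0.04 m and contact force between the fingers and button_3 between 8 and 13 N))), for 0.5 s.
2. the button of the middle leaf is pressed with about 10 N (8 to 13 N) for half a second (((y of stand_1 in the frame of rig between -0.04 and 0.04 m and contact force between the fingers and button_1 between 8 and 13 N) or (y of stand_2 in the frame of rig between -0.04 and 0.04 m and contact force between the fingers and button_2 between 8 and 13 N) or (y of stand_3 in the frame of rig between -0.04 and 0.04 m and contact force between the fingers and button_3 between 8 and 13 N))), for 0.5 s.
3. the button of the right leaf is pressed with about 10 N (8 to 13 N) for half a second (((y of stand_1 in the frame of rig below -0.04 m and contact force between the fingers and button_1 between 8 and 13 N) or (y of stand_2 in the frame of rig below -0.04 m and contact force between the fingers and button_2 between 8 and 13 N) or (y of stand_3 in the frame of rig below -0.04 m and contact force between the fingers and button_3 between 8 and 13 N))), for 0.5 s.
4. the chock of the weak leaf is pushed home ((not (y of stand_2 in the frame of rig above 0.04 m) or x of chock_left in the frame of rig above -0.051 m) and (not (y of stand_2 in the frame of rig between -0.04 and 0.04 m) or x of chock_middle in the frame of rig above -0.051 m) and (not (y of stand_2 in the frame of rig below -0.04 m) or x of chock_right in the frame of rig above -0.051 m) and (y of stand_2 in the frame of rig above 0.04 m or x of chock_left in the frame of rig below -0.072 m) and (y of stand_2 in the frame of rig between -0.04 and 0.04 m or x of chock_middle in the frame of rig below -0.072 m) and (y of stand_2 in the frame of rig below -0.04 m or x of chock_right in the frame of rig below -0.072 m)), for 0.2 s.
At the end, for the whole second after the job is handed in: The chock of the weak leaf is fully home (travel over 36 of 40 mm) and the chocks of the two sound leaves are still out (travel under 15 mm) (all of step 4); the robot touches nothing.
It fails at once if a leaf or its stand takes more than 18 N (contact force between any of stand_1, stand_2, stand_3 and anything else above 18 N).
It fails at once if the chock of a sound leaf is pushed in more than 15 mm ((not (y of stand_2 in the frame of rig above 0.04 m) and x of chock_left in the frame of rig above -0.072 m) or (not (y of stand_2 in the frame of rig between -0.04 and 0.04 m) and x of chock_middle in the frame of rig above -0.072 m) or (not (y of stand_2 in the frame of rig below -0.04 m) and x of chock_right in the frame of rig above -0.072 m)).
It fails at once if a chock is pushed with more than 25 N (contact force between any of chock_left, chock_middle, chock_right and anything else above 25 N).
It fails at once if the tin, the tape measure or the oil bottle is moved more than 30 mm (distance of any of tin, tape, oil_bottle from where it was at the start of the episode above 0.03 m).
It also fails if it takes over 64 s, if anything falls off the work surface, if the arm or the gripper's body presses on something with over 40 N, if the wrist force passes 120 N, or if a joint passes its speed limit or range.

## Working session

There is one attempt and no reset: what is moved stays moved. The work goes in short steps, Python scripts to look and compute and a tool call to move; the robot and the scene stay as the last step left them, time stands still between calls to the robot, and variables do not carry over. Pictures are saved under pics/ and viewed, at most 10 in all, crops included, and the job is handed in when it is done.

Besides the shell and the picture viewer there is one more tool, called after "Request:" as name([rows], argument=value, ...), one row to a line, values as JSON. arm_command: Moves the arm, as the interface text tells. Its arguments: {"type":"object","properties":{"deltas":{"type":"array"}},"required":["deltas"]}

```bash
mkdir -p pics; ls
cat > h.py <<'E'
import numpy as np, cv2
from station import sense, capture, finish_job, tip_reach
def cam(c):
    R=cv2.Rodrigues(np.array(c["rvec"],float))[0]; t=np.array(c["tvec"],float).ravel()
    f=200/np.tan(np.radians(c["fovy"])/2); return R,t,f,c["cx"],c["cy"]
def ray(c,u,v,z):
    R,t,f,cx,cy=cam(c); o=-R.T@t; d=R.T@np.array([(u-cx)/f,(v-cy)/f,1]); return o+d*(z-o[2])/d[2]
def proj(c,p):
    R,t,f,cx,cy=cam(c); q=R@np.array(p)+t; return f*q[0]/q[2]+cx,f*q[1]/q[2]+cy
E
python3 - <<'E'
from h import *
import pickle
s=sense(); print(tip_reach,s); 
for n in("scene","top"):
    c=capture(n); cv2.imwrite(f"pics/{n}0.png",c["pixels"]); pickle.dump(c,open(n+".pkl","wb"))
    R,t,*_=cam(c); print(n,-R.T@t,R,c["fovy"])
E
```

```text
pics
0.019 {'time_s': 0.0, 'joints': array([ 9.06192306e+01,  2.20918678e+01,  3.79747305e-01, -2.98312471e-02,
       -6.84098193e+01, -1.48170099e+01]), 'joint_velocities': array([-0.01700914, -0.07856507, -0.01662039, -0.00889143,  0.07683464,
       -0.03230458]), 'effort': array([-1.34801281e-03, -3.90665567e+01,  1.87405926e+01,  4.21996593e+00,
        1.09177371e-02, -1.92740881e-04]), 'tcp_pos': array([0.15312719, 0.60537762, 0.24044549]), 'ee_rot': array([[ 9.69407741e-01, -2.45455534e-01, -4.61095570e-04],
       [-2.45455956e-01, -9.69405397e-01, -2.13331028e-03],
       [ 7.66442804e-05,  2.18122615e-03, -9.99997618e-01]]), 'wrist_force': array([-0.43605568,  0.33510959,  0.34004513]), 'moment': array([-0.01443377,  0.00554243, -0.03354454]), 'gripper_force': 0.0, 'gripper_width': 0.9974990862350046}
scene [-0.09098544 -0.41165084  0.9825397 ] [[ 0.58930637 -0.80790478 -0.00280448]
 [-0.613165   -0.4449925  -0.65269469]
 [ 0.52606719  0.38635675 -0.75761585]] 53.33271270852262
top [0.3493141  0.01891353 1.36519135] [[ 0.0103928  -0.99992265  0.00683318]
 [-0.99248456 -0.01114825 -0.12186101]
 [ 0.12192777 -0.00551534 -0.99252365]] 53.67426892119242
```

View pics/scene0.png

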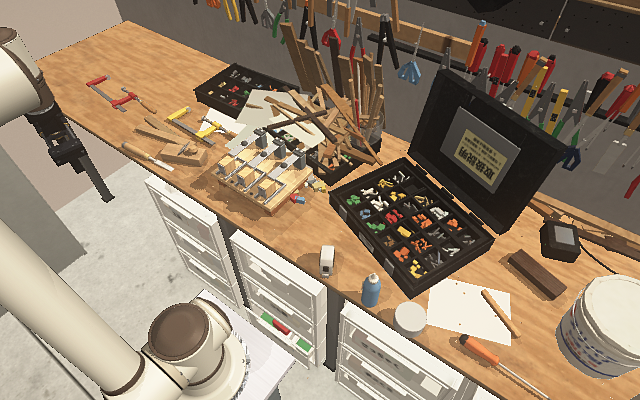

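View pics/top0.png

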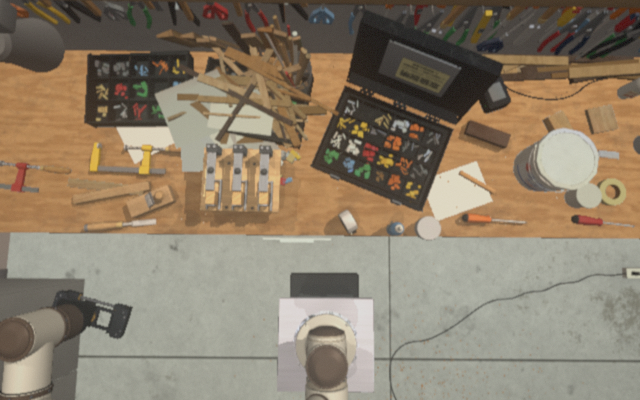

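The rig sits at about (260,178) in scene and (240,178) in top. The tape, bottle and tin are to its right, at about (348,222), (396,228) and (428,228) in top. I'll enlarge the rig in both views.

Run:
```python
from h import *
import pickle
c=pickle.load(open("top.pkl","rb"))["pixels"][135:220,190:300]
d=pickle.load(open("scene.pkl","rb"))["pixels"][125:220,205:325]
cv2.imwrite("pics/topc.png",cv2.resize(c,None,fx=7,fy=7,interpolation=cv2.INTER_CUBIC))
cv2.imwrite("pics/scc.png",cv2.resize(d,None,fx=6,fy=6,interpolation=cv2.INTER_CUBIC))
```

```text
(no output)
```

View pics/topc.png

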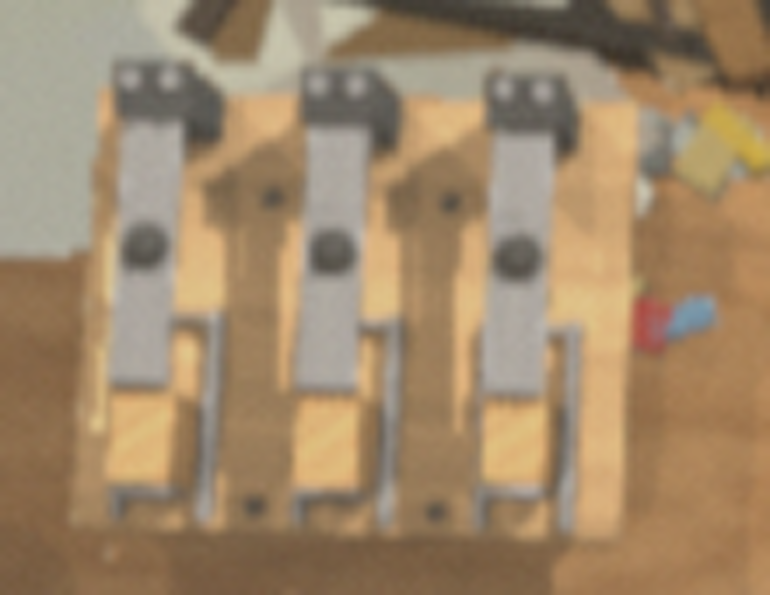

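View pics/scc.png

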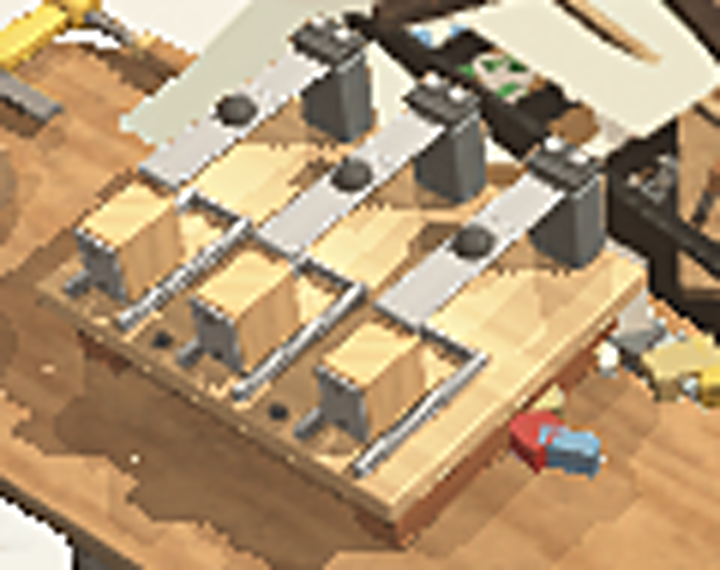

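```bash
cat > fit.py <<'E'
from h import *
import pickle
from scipy.optimize import least_squares
T=pickle.load(open("top.pkl","rb"));S=pickle.load(open("scene.pkl","rb"))
ft=lambda p:((p[0]+.5)/7-.5+190,(p[1]+.5)/7-.5+135)
fs=lambda p:((p[0]+.5)/6-.5+205,(p[1]+.5)/6-.5+125)
ys=[.085,0,-.085]
obs=[]
B=[(.112,.13),(.112,-.13),(-.1,-.13),(-.1,.13)]
for b,p in zip(B,[(100,92),(632,100),(622,535),(75,525)]): obs.append((T,ft(p),'b',b))
for b,p in zip([B[3],B[2],B[1]],[(40,290),(392,512),(645,270)]): obs.append((S,fs(p),'b',b))
for y,p,q in zip(ys,[(145,247),(332,252),(517,257)],[(140,385),(326,389),(512,394)]): obs+=[(T,ft(p),'u',y),(T,ft(q),'t',y)]
for y,p,q in zip(ys,[(236,108),(352,173),(474,240)],[(159,179),(278,243),(397,311)]): obs+=[(S,fs(p),'u',y),(S,fs(q),'t',y)]
def pt(P,k,d):
    x,y,a,xt=P[:4]
    r={'b':lambda:(d[0],d[1],.058),'u':lambda:(xt+.06,d,.1225),'t':lambda:(xt,d,.117)}[k]()
    c,s=np.cos(a),np.sin(a); return x+c*r[0]-s*r[1],y+s*r[0]+c*r[1],r[2]
f=lambda P:np.concatenate([np.array(proj(c,pt(P,k,d)))+(P[4:6] if c is T else P[6:8])-o for c,o,k,d in obs]+[np.array(P[4:])*.3])
r=least_squares(f,[.7,.35,0,-.03,0,0,0,0],loss='soft_l1')
if __name__=="__main__":
    print(r.x, np.degrees(r.x[2])); print(f(r.x)[:-4].reshape(-1,2).round(1).tolist())
    for y in ys: print('button',pt(r.x,'u',y),'tip',pt(r.x,'t',y))
    # chock plates, top edge mid z=.106
    x,y,a=r.x[:3]
    for c,o,fn,L in ((T,r.x[4:6],ft,[(140,490),(326,493),(511,494)]),(S,r.x[6:8],fs,[(97,251),(216,313),(341,381)])):
        for p in L:
            w=ray(c,*(np.array(fn(p))-o),.106); e=w[:2]-[x,y]; print('plate rig x,y',np.cos(a)*e[0]+np.sin(a)*e[1],-np.sin(a)*e[0]+np.cos(a)*e[1])
E
python3 fit.py
```

```text
[ 0.53901049  0.29020622 -0.01086581 -0.0366187   0.39330416  0.52186838
  0.17844585  0.5924296 ] -0.6225648330719766
[[-0.3, -0.5], [0.8, 0.1], [0.0, 0.8], [-0.5, 0.5], [-0.9, -0.3], [0.3, -0.7], [0.9, -0.2], [-0.2, 0.3], [-0.1, -0.5], [-0.2, 0.2], [0.1, -0.5], [0.1, 0.1], [0.3, -0.6], [-0.1, 0.4], [-0.1, -0.2], [-0.0, 0.1], [-0.5, 0.2], [0.1, 0.0], [0.3, 0.6]]
button (np.float64(0.5633139799897645), np.float64(0.3749471497231854), 0.1225) tip (np.float64(0.5033175219272107), np.float64(0.37559908526312047), 0.117)
button (np.float64(0.5623904046415232), np.float64(0.2899521674679009), 0.1225) tip (np.float64(0.5023939465789694), np.float64(0.290604103007836), 0.117)
button (np.float64(0.561466829293282), np.float64(0.20495718521261647), 0.1225) tip (np.float64(0.5014703712307281), np.float64(0.20560912075255156), 0.117)
plate rig x,y -0.08499565138357927 0.08508279160991998
plate rig x,y -0.0845170979326598 0.00042147172564999124
plate rig x,y -0.08313424914855241 -0.08380331157543867
plate rig x,y -0.08846224600609147 0.08069457842546027
plate rig x,y -0.08406115092013736 -0.001213947714544572
plate rig x,y -0.08110887896373743 -0.08446851779644443
```

Request:
arm_command([
  [0,0,-0.118,4,1,0,1],
  [0,0,-0.237,8,2.2,0,1],
  [0,0,-0.237,12,3.2,0,1],
  [0,0,-0.237,16,4.3,0,1],
  [0,0,-0.237,20,5.4,0,1],
  [0,0,-0.237,24,6.5,0,1],
  [0,0,-0.237,28,7.5,0,1],
  [0,0,-0.237,32,8.6,0,1],
])

```text
time_s: 0.77
tcp_pos: [0.4437, 0.4427, 0.2411]
ee_rot: [[1.0, -0.011, -0.001], [-0.011, -1.0, -0.001], [-0.001, 0.001, -1.0]]
wrist_force: [0.5, 0.1, -0.1]
gripper_width: 0.479
gripper_force: 0.0
```

Request:
arm_command([
  [0,0,0,4,2.2,0,1],
  [0,0,0,8,4.4,0,1],
  [0,0,0,12.2,6.8,0,1],
  [0,0,0,12.2,6.8,4,1],
  [0,0,0,12.2,6.8,7,1],
  [0,0,0,12.2,6.8,8,1],
  [0,0,0,12.2,6.8,8,1],
  [0,0,0,12.2,6.8,8,1],
])

```text
time_s: 1.43
tcp_pos: [0.5637, 0.3753, 0.162]
ee_rot: [[1.0, -0.009, 0.001], [-0.009, -1.0, -0.001], [0.001, 0.001, -1.0]]
wrist_force: [0.2, -0.2, 1.2]
gripper_width: 0.012
gripper_force: 0.0
```

Run:
```python
from h import *
s=sense(); print(s["tcp_pos"],s["wrist_force"],s["gripper_width"])
c=capture("top")["pixels"][125:220,170:300]; d=capture("scene")["pixels"][100:220,190:320]
c=cv2.resize(c,None,fx=3.05,fy=4.5*3.05/4.5*1.0,interpolation=cv2.INTER_CUBIC)
d=cv2.resize(d,(390,360),interpolation=cv2.INTER_CUBIC)
o=np.zeros((360,800,3),np.uint8); o[:c.shape[0],:c.shape[1]]=c; o[:,405:795]=d
cv2.imwrite("pics/over.png",o)
```

```text
[0.56373071 0.37527307 0.16200607] [ 0.22961813 -0.18635571  1.18109498] 0.012133879267296028
```

View pics/over.png

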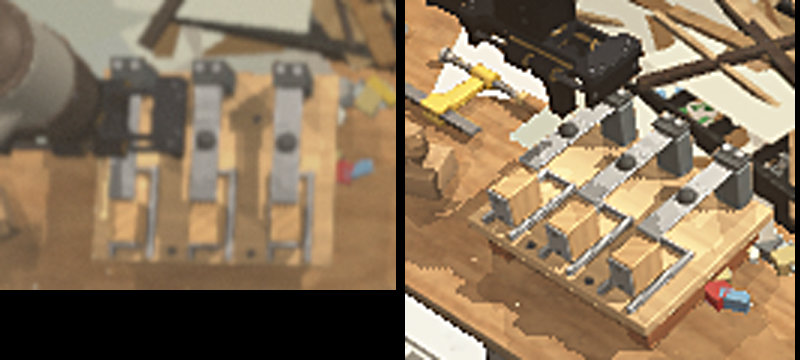

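The closed fingertips are just above the left button: tip at about (565,110) in the composite, button at (570,130). The other two leaves and the chocks are undisturbed.

Request:
arm_command([
  [0,0,0,0,0,0.6,1],
  [0,0,0,0,0,1.0,1],
  [0,0,0,0,0,1.2,1],
  [0,0,0,0,0,1.2,1],
  [0,0,0,0,0,1.2,1],
  [0,0,0,0,0,1.2,1],
])

```text
time_s: 2.03
tcp_pos: [0.5637, 0.3748, 0.1497]
ee_rot: [[1.0, -0.011, 0.0], [-0.011, -1.0, 0.0], [0.0, -0.0, -1.0]]
wrist_force: [-0.1, 0.2, -0.2]
gripper_width: 0.008
gripper_force: 0.0
```

Request:
arm_command([
  [0,0,0,0,0,0.1,1],
  [0,0,0,0,0,0.2,1],
  [0,0,0,0,0,0.3,1],
  [0,0,0,0,0,0.3,1],
  [0,0,0,0,0,0.3,1],
])

```text
time_s: 2.45
tcp_pos: [0.5637, 0.3746, 0.1464]
ee_rot: [[1.0, -0.011, -0.0], [-0.011, -1.0, -0.0], [-0.0, 0.0, -1.0]]
wrist_force: [0.3, 0.8, 0.0]
gripper_width: 0.01
gripper_force: 0.0
```

Free-space force is about 0 ± 0.3 N. Pressing now in small steps.

Request:
arm_command([
  [0,0,0,0,0,0.1,1],
  [0,0,0,0,0,0.2,1],
  [0,0,0,0,0,0.3,1],
  [0,0,0,0,0,0.3,1],
  [0,0,0,0,0,0.3,1],
  [0,0,0,0,0,0.3,1],
])

```text
time_s: 2.95
tcp_pos: [0.5636, 0.3748, 0.1441]
ee_rot: [[1.0, -0.011, 0.0], [-0.011, -1.0, 0.0], [0.0, -0.0, -1.0]]
wrist_force: [-1.7, -0.3, 4.7]
gripper_width: 0.008
gripper_force: 2.0
```

Request:
arm_command([
  [0,0,0,0,0,0.1,1],
  [0,0,0,0,0,0.2,1],
  [0,0,0,0,0,0.3,1],
  [0,0,0,0,0,0.3,1],
  [0,0,0,0,0,0.3,1],
  [0,0,0,0,0,0.3,1],
])

```text
time_s: 3.45
tcp_pos: [0.5633, 0.3748, 0.1419]
ee_rot: [[1.0, -0.01, 0.0], [-0.01, -1.0, 0.0], [0.0, -0.0, -1.0]]
wrist_force: [-5.2, -0.4, 8.2]
gripper_width: 0.005
gripper_force: 4.1
```

Request:
arm_command([
  [0,0,0,-0.03,0,0.04,1],
  [0,0,0,-0.05,0,0.08,1],
  [0,0,0,-0.05,0,0.08,1],
  [0,0,0,-0.05,0,0.08,1],
  [0,0,0,-0.05,0,0.08,1],
  [0,0,0,-0.05,0,0.08,1],
  [0,0,0,-0.05,0,0.08,1],
  [0,0,0,-0.05,0,0.08,1],
])

```text
time_s: 4.12
tcp_pos: [0.5632, 0.3749, 0.1415]
ee_rot: [[1.0, -0.01, 0.001], [-0.01, -1.0, 0.0], [0.001, -0.0, -1.0]]
wrist_force: [-3.9, -0.5, 8.2]
gripper_width: 0.0
gripper_force: 4.4
```

Request:
arm_command([
  [0,0,0,-0.04,0,0.05,1],
  [0,0,0,-0.04,0,0.1,1],
  [0,0,0,-0.04,0,0.1,1],
  [0,0,0,-0.04,0,0.1,1],
  [0,0,0,-0.04,0,0.1,1],
  [0,0,0,-0.04,0,0.1,1],
  [0,0,0,-0.04,0,0.1,1],
  [0,0,0,-0.04,0,0.1,1],
])

```text
time_s: 4.78
tcp_pos: [0.5631, 0.3749, 0.1409]
ee_rot: [[1.0, -0.01, 0.002], [-0.01, -1.0, 0.001], [0.002, -0.001, -1.0]]
wrist_force: [-5.1, -1.4, 10.0]
gripper_width: 0.005
gripper_force: 4.9
```

Request:
arm_command([
  [0,0,0,0,0,0,1],
  [0,0,0,0,0,0,1],
  [0,0,0,0,0,0,1],
  [0,0,0,0,0,0,1],
  [0,0,0,0,0,0,1],
])

```text
time_s: 5.2
tcp_pos: [0.5631, 0.3749, 0.1409]
ee_rot: [[1.0, -0.01, 0.002], [-0.01, -1.0, 0.001], [0.002, -0.001, -1.0]]
wrist_force: [-4.8, -1.1, 9.8]
gripper_width: 0.008
gripper_force: 4.9
```

Run:
```python
from h import *
s=sense(); print(s["tcp_pos"],s["wrist_force"])
```

```text
[0.56311936 0.37493978 0.14087833] [-4.79743123 -1.05060863  9.78455744]
```

Left leaf: about 5.3 mm at 10 N, so it is sound. On to the middle.

Request:
arm_command([
  [0,0,0,0,0,-1,1],
  [0,0,0,0.05,0,-2.2,1],
  [0,0,0,0.09,3.5,-2.2,1],
  [0,0,0,0.09,7,-2.2,1],
  [0,0,0,0.09,8.5,-2.2,1],
  [0,0,0,0.09,8.5,-1.6,1],
  [0,0,0,0.09,8.5,-1.0,1],
  [0,0,0,0.09,8.5,-1.0,1],
])

```text
time_s: 5.87
tcp_pos: [0.5622, 0.2898, 0.1471]
ee_rot: [[1.0, -0.011, -0.002], [-0.011, -1.0, -0.001], [-0.002, 0.001, -1.0]]
wrist_force: [-1.1, 0.2, -0.9]
gripper_width: 0.005
gripper_force: 0.0
```

Request:
arm_command([
  [0,0,0,0,0,0,1],
  [0,0,0,0,0,0.1,1],
  [0,0,0,0,0,0.15,1],
  [0,0,0,0,0,0.15,1],
  [0,0,0,0,0,0.15,1],
])

```text
time_s: 6.28
tcp_pos: [0.5627, 0.2902, 0.1472]
ee_rot: [[1.0, -0.01, 0.0], [-0.01, -1.0, -0.0], [0.0, 0.0, -1.0]]
wrist_force: [-0.1, 0.2, 0.2]
gripper_width: 0.006
gripper_force: 0.0
```

Request:
arm_command([
  [0,0,0,0,0,0.1,1],
  [0,0,0,0,0,0.2,1],
  [0,0,0,-0.02,0,0.3,1],
  [0,0,0,-0.04,0,0.4,1],
  [0,0,0,-0.04,0,0.4,1],
  [0,0,0,-0.04,0,0.4,1],
  [0,0,0,-0.04,0,0.4,1],
])

```text
time_s: 6.87
tcp_pos: [0.5625, 0.2899, 0.1436]
ee_rot: [[1.0, -0.011, 0.001], [-0.011, -1.0, 0.0], [0.001, -0.0, -1.0]]
wrist_force: [0.4, 1.4, 1.7]
gripper_width: 0.003
gripper_force: 1.0
```

Request:
arm_command([
  [0,0,0,0,0,0.1,1],
  [0,0,0,-0.02,0,0.2,1],
  [0,0,0,-0.04,0,0.3,1],
  [0,0,0,-0.06,0,0.4,1],
  [0,0,0,-0.06,0,0.4,1],
  [0,0,0,-0.06,0,0.4,1],
])

```text
time_s: 7.37
tcp_pos: [0.562, 0.2899, 0.1399]
ee_rot: [[1.0, -0.01, 0.001], [-0.01, -1.0, 0.0], [0.001, -0.0, -1.0]]
wrist_force: [-1.1, 0.9, 4.9]
gripper_width: 0.003
gripper_force: 2.8
```

Force is rising by about 0.9 N/mm, so this one is weak. Continuing to 10 N.

Request:
arm_command([
  [0,0,0,0,0,0.1,1],
  [0,0,0,-0.03,0,0.2,1],
  [0,0,0,-0.05,0,0.3,1],
  [0,0,0,-0.08,0,0.4,1],
  [0,0,0,-0.08,0,0.4,1],
  [0,0,0,-0.08,0,0.4,1],
])

```text
time_s: 7.87
tcp_pos: [0.5617, 0.29, 0.1369]
ee_rot: [[1.0, -0.01, 0.002], [-0.01, -1.0, 0.001], [0.002, -0.001, -1.0]]
wrist_force: [-1.0, -0.1, 8.5]
gripper_width: 0.003
gripper_force: 4.2
```

Request:
arm_command([
  [0,0,0,-0.02,0,0.1,1],
  [0,0,0,-0.04,0,0.2,1],
  [0,0,0,-0.04,0,0.2,1],
  [0,0,0,-0.04,0,0.2,1],
  [0,0,0,-0.04,0,0.2,1],
  [0,0,0,-0.04,0,0.2,1],
  [0,0,0,-0.04,0,0.2,1],
  [0,0,0,-0.04,0,0.2,1],
])

```text
time_s: 8.53
tcp_pos: [0.5617, 0.29, 0.1355]
ee_rot: [[1.0, -0.01, 0.003], [-0.01, -1.0, 0.001], [0.003, -0.001, -1.0]]
wrist_force: [-2.5, -0.2, 9.7]
gripper_width: 0.003
gripper_force: 4.9
```

Request:
arm_command([
  [0,0,0,0,0,0,1],
  [0,0,0,0,0,0,1],
  [0,0,0,0,0,0,1],
  [0,0,0,0,0,0,1],
  [0,0,0,0,0,0,1],
  [0,0,0,0,0,0,1],
  [0,0,0,0,0,0,1],
])

```text
time_s: 9.12
tcp_pos: [0.5616, 0.29, 0.1355]
ee_rot: [[1.0, -0.01, 0.003], [-0.01, -1.0, 0.001], [0.003, -0.001, -1.0]]
wrist_force: [-2.4, 0.3, 9.7]
gripper_width: 0.006
gripper_force: 4.9
```

Middle leaf: about 10.5 mm at 10 N, so it is weak. The right one comes next.

Request:
arm_command([
  [0,0,0,0,0,-1,1],
  [0,0,0,0.1,0,-2.8,1],
  [0,0,0,0.22,3.5,-2.8,1],
  [0,0,0,0.22,7,-2.8,1],
  [0,0,0,0.22,8.5,-2.8,1],
  [0,0,0,0.22,8.5,-2.2,1],
  [0,0,0,0.22,8.5,-1.5,1],
  [0,0,0,0.22,8.5,-1.5,1],
])

```text
time_s: 9.78
tcp_pos: [0.5609, 0.2047, 0.146]
ee_rot: [[1.0, -0.011, -0.003], [-0.011, -1.0, -0.001], [-0.003, 0.002, -1.0]]
wrist_force: [-0.3, 0.4, -0.7]
gripper_width: 0.002
gripper_force: 0.1
```

Request:
arm_command([
  [0,0,0,0,0,0,1],
  [0,0,0,0,0,0,1],
  [0,0,0,0,0,0.1,1],
  [0,0,0,0,0,0.1,1],
  [0,0,0,0,0,0.1,1],
])

```text
time_s: 10.2
tcp_pos: [0.5618, 0.2052, 0.1472]
ee_rot: [[1.0, -0.01, 0.0], [-0.01, -1.0, 0.0], [0.0, -0.0, -1.0]]
wrist_force: [-1.0, 0.2, 0.6]
gripper_width: 0.004
gripper_force: 0.0
```

Request:
arm_command([
  [0,0,0,0,0,0.1,1],
  [0,0,0,0,0,0.2,1],
  [0,0,0,-0.02,0,0.3,1],
  [0,0,0,-0.04,0,0.4,1],
  [0,0,0,-0.04,0,0.4,1],
  [0,0,0,-0.04,0,0.4,1],
  [0,0,0,-0.04,0,0.4,1],
])

```text
time_s: 10.78
tcp_pos: [0.5616, 0.2049, 0.1438]
ee_rot: [[1.0, -0.011, 0.001], [-0.011, -1.0, 0.0], [0.001, -0.001, -1.0]]
wrist_force: [-0.7, -0.2, 3.8]
gripper_width: 0.008
gripper_force: 2.0
```

Request:
arm_command([
  [0,0,0,0,0,0.1,1],
  [0,0,0,-0.02,0,0.2,1],
  [0,0,0,-0.04,0,0.3,1],
  [0,0,0,-0.06,0,0.4,1],
  [0,0,0,-0.06,0,0.4,1],
  [0,0,0,-0.06,0,0.4,1],
])

```text
time_s: 11.28
tcp_pos: [0.5613, 0.205, 0.1407]
ee_rot: [[1.0, -0.01, 0.002], [-0.01, -1.0, 0.0], [0.002, -0.0, -1.0]]
wrist_force: [-2.9, 0.4, 8.8]
gripper_width: 0.005
gripper_force: 4.6
```

Request:
arm_command([
  [0,0,0,-0.02,0,0.06,1],
  [0,0,0,-0.02,0,0.06,1],
  [0,0,0,-0.02,0,0.06,1],
  [0,0,0,-0.02,0,0.06,1],
  [0,0,0,-0.02,0,0.06,1],
  [0,0,0,-0.02,0,0.06,1],
  [0,0,0,-0.02,0,0.06,1],
  [0,0,0,-0.02,0,0.06,1],
])

```text
time_s: 11.95
tcp_pos: [0.5612, 0.205, 0.1404]
ee_rot: [[1.0, -0.01, 0.002], [-0.01, -1.0, 0.001], [0.002, -0.001, -1.0]]
wrist_force: [-3.8, 0.1, 10.5]
gripper_width: 0.004
gripper_force: 4.9
```

Request:
arm_command([
  [0,0,0,0,0,0,1],
  [0,0,0,0,0,0,1],
  [0,0,0,0,0,0,1],
  [0,0,0,0,0,0,1],
  [0,0,0,0,0,0,1],
  [0,0,0,0,0,0,1],
])

```text
time_s: 12.45
tcp_pos: [0.5612, 0.205, 0.1404]
ee_rot: [[1.0, -0.01, 0.002], [-0.01, -1.0, 0.001], [0.002, -0.001, -1.0]]
wrist_force: [-2.4, 0.5, 8.8]
gripper_width: 0.004
gripper_force: 4.9
```

Right leaf: about 5.5 mm, sound. The middle leaf is the weak one, so I'm moving to the front of the middle chock.

Request:
arm_command([
  [0,0,0,0,0,-3,1],
  [0,0,0,0,0,-6,1],
  [0,0,0,-3.4,-2.1,-6,1],
  [0,0,0,-6.8,-4.2,-6,1],
  [0,0,0,-10.2,-6.3,-6,1],
  [0,0,0,-13.6,-8.4,-6,1],
  [0,0,0,-13.6,-8.4,-6,1],
  [0,0,0,-13.6,-8.4,-6,1],
])

```text
time_s: 13.12
tcp_pos: [0.4239, 0.291, 0.1983]
ee_rot: [[1.0, -0.007, -0.0], [-0.007, -1.0, -0.0], [-0.0, 0.0, -1.0]]
wrist_force: [0.3, -0.8, 0.5]
gripper_width: 0.006
gripper_force: 0.0
```

Request:
arm_command([
  [0,0,0,0,0,3,1],
  [0,0,0,0,0,6,1],
  [0,0,0,0,0,9,1],
  [0,0,0,0,0,10,1],
  [0,0,0,0,0,10,1],
  [0,0,0,0,0,10,1],
])

```text
time_s: 13.62
tcp_pos: [0.4266, 0.29, 0.0988]
ee_rot: [[1.0, -0.011, 0.0], [-0.011, -1.0, -0.001], [0.0, 0.001, -1.0]]
wrist_force: [-0.5, 0.1, -0.5]
gripper_width: 0.006
gripper_force: 0.0
```

Run:
```python
from h import *
s=sense(); print(s["tcp_pos"],s["wrist_force"])
c=capture("top")["pixels"][135:235,180:300]; d=capture("scene")["pixels"][110:225,195:325]
c=cv2.resize(c,(390,325),interpolation=cv2.INTER_CUBIC)
d=cv2.resize(d,(400,354),interpolation=cv2.INTER_CUBIC)
o=np.zeros((360,800,3),np.uint8); o[:325,:390]=c; o[:354,400:]=d
cv2.imwrite("pics/front.png",o)
```

```text
[0.42655989 0.29000861 0.0987759 ] [-0.54324915  0.05280038 -0.49917705]
```

View pics/front.png

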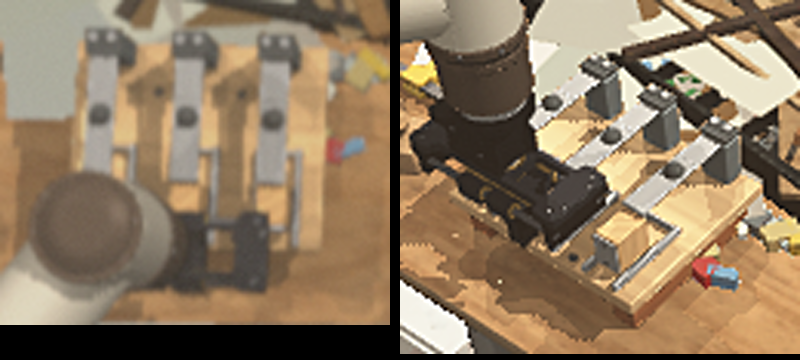

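The gripper, at about (235,250) in the top view, hangs in front of the middle chock, and the right chock is clear. Advancing slowly.

Request:
arm_command([
  [0,0,0,0.5,0,0,1],
  [0,0,0,0.9,0,0,1],
  [0,0,0,1.1,0,0,1],
  [0,0,0,1.3,0,0,1],
  [0,0,0,1.5,0,0,1],
  [0,0,0,1.7,0,0,1],
  [0,0,0,1.9,0,0,1],
  [0,0,0,2.1,0,0,1],
])

```text
time_s: 14.38
tcp_pos: [0.4461, 0.2899, 0.0987]
ee_rot: [[1.0, -0.011, -0.001], [-0.011, -1.0, -0.0], [-0.001, 0.0, -1.0]]
wrist_force: [-4.1, 0.7, 3.2]
gripper_width: 0.003
gripper_force: 2.1
```

Request:
arm_command([
  [0,0,0,0.15,0,0,1],
  [0,0,0,0.3,0,0,1],
  [0,0,0,0.45,0,0,1],
  [0,0,0,0.6,0,0,1],
  [0,0,0,0.75,0,0,1],
  [0,0,0,0.9,0,0,1],
])

```text
time_s: 14.88
tcp_pos: [0.4556, 0.2897, 0.0986]
ee_rot: [[1.0, -0.011, -0.0], [-0.011, -1.0, -0.0], [-0.0, 0.0, -1.0]]
wrist_force: [-3.1, -0.2, 3.9]
gripper_width: 0.01
gripper_force: 2.1
```

Request:
arm_command([
  [0,0,0,0.2,0,0,1],
  [0,0,0,0.4,0,0,1],
  [0,0,0,0.6,0,0,1],
  [0,0,0,0.8,0,0,1],
  [0,0,0,1.0,0,0,1],
  [0,0,0,1.2,0,0,1],
  [0,0,0,1.4,0,0,1],
  [0,0,0,1.6,0,0,1],
])

```text
time_s: 15.55
tcp_pos: [0.4716, 0.2894, 0.0985]
ee_rot: [[1.0, -0.011, -0.0], [-0.011, -1.0, -0.001], [-0.0, 0.001, -1.0]]
wrist_force: [-4.1, -2.0, 3.4]
gripper_width: 0.003
gripper_force: 2.1
```

Request:
arm_command([
  [0,0,0,0.1,0,0,1],
  [0,0,0,0.2,0,0,1],
  [0,0,0,0.3,0,0,1],
  [0,0,0,0.4,0,0,1],
  [0,0,0,0.5,0,0,1],
  [0,0,0,0.6,0,0,1],
])

```text
time_s: 16.05
tcp_pos: [0.4774, 0.2894, 0.0985]
ee_rot: [[1.0, -0.011, -0.001], [-0.011, -1.0, -0.001], [-0.001, 0.001, -1.0]]
wrist_force: [-3.9, -1.5, 2.2]
gripper_width: 0.002
gripper_force: 2.0
```

Request:
arm_command([
  [0,0,0,0.08,0,0,1],
  [0,0,0,0.16,0,0,1],
  [0,0,0,0.24,0,0,1],
  [0,0,0,0.32,0,0,1],
  [0,0,0,0.4,0,0,1],
])

```text
time_s: 16.47
tcp_pos: [0.479, 0.2893, 0.0985]
ee_rot: [[1.0, -0.012, -0.005], [-0.012, -1.0, -0.001], [-0.005, 0.001, -1.0]]
wrist_force: [-15.0, 1.9, 8.7]
gripper_width: 0.004
gripper_force: 7.9
```

The force jumped at the end of travel, so the chock is at its stop. Backing off to check.

Request:
arm_command([
  [0,0,0,-0.2,0,0,1],
  [0,0,0,-0.6,0,0,1],
  [0,0,0,-2,0,0,1],
  [0,0,0,-5,0,0,1],
  [0,0,0,-8,0,0,1],
  [0,0,0,-8,0,-4,1],
  [0,0,0,-8,0,-8,1],
  [0,0,0,-8,0,-12,1],
])

```text
time_s: 17.13
tcp_pos: [0.402, 0.2912, 0.2204]
ee_rot: [[1.0, -0.009, 0.003], [-0.009, -1.0, 0.001], [0.003, -0.001, -1.0]]
wrist_force: [1.4, 1.6, -0.6]
gripper_width: 0.004
gripper_force: 0.0
```

Request:
arm_command([
  [0,0,0,0,4,0,1],
  [0,0,0,0,8,0,1],
  [0,0,0,0,12,0,1],
  [0,0,0,0,16,0,1],
  [0,0,0,0,20,0,1],
  [0,0,0,0,20,0,1],
  [0,0,0,0,20,0,1],
])

```text
time_s: 17.72
tcp_pos: [0.4006, 0.0894, 0.2195]
ee_rot: [[1.0, -0.014, 0.004], [-0.014, -1.0, 0.002], [0.004, -0.002, -1.0]]
wrist_force: [-0.4, -0.2, 0.3]
gripper_width: 0.001
gripper_force: 0.0
```

Run:
```python
from h import *
s=sense(); print(s["tcp_pos"],s["wrist_force"])
c=capture("top")["pixels"][135:220,190:300]; d=capture("scene")["pixels"][125:220,205:325]
c=cv2.resize(c,(399,308),interpolation=cv2.INTER_CUBIC)
d=cv2.resize(d,(400,317),interpolation=cv2.INTER_CUBIC)
o=np.zeros((320,800,3),np.uint8); o[:308,:399]=c; o[:317,400:]=d
cv2.imwrite("pics/end.png",o)
```

```text
[0.40061101 0.08943473 0.21950867] [-0.39817683 -0.23987889  0.32172645]
```

View pics/end.png

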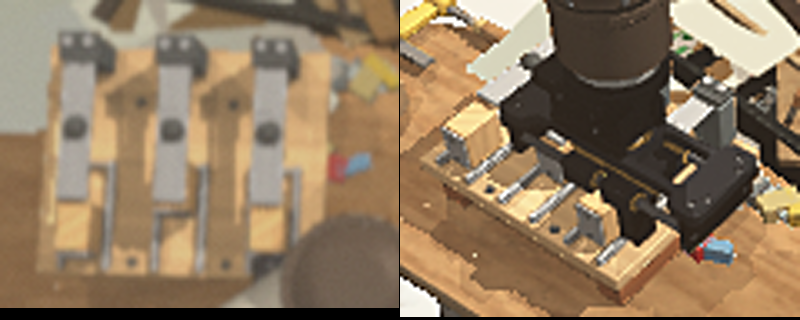

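Run:
```python
from h import *
c=capture("top")["pixels"][135:220,190:300]
cv2.imwrite("pics/topc2.png",cv2.resize(c,None,fx=7,fy=7,interpolation=cv2.INTER_CUBIC))
from fit import *
x,y,a=r.x[:3]
for v in (395,400,405,410,415):
    w=ray(T,*(np.array(ft((330,v)))-r.x[4:6]),.106); e=w[:2]-[x,y]; print(v,np.cos(a)*e[0]+np.sin(a)*e[1])
```

```text
395 -0.03952052791214091
400 -0.041823689973626496
405 -0.044125832224244384
410 -0.04642695534118353
415 -0.048727060001033544
```

View pics/topc2.png

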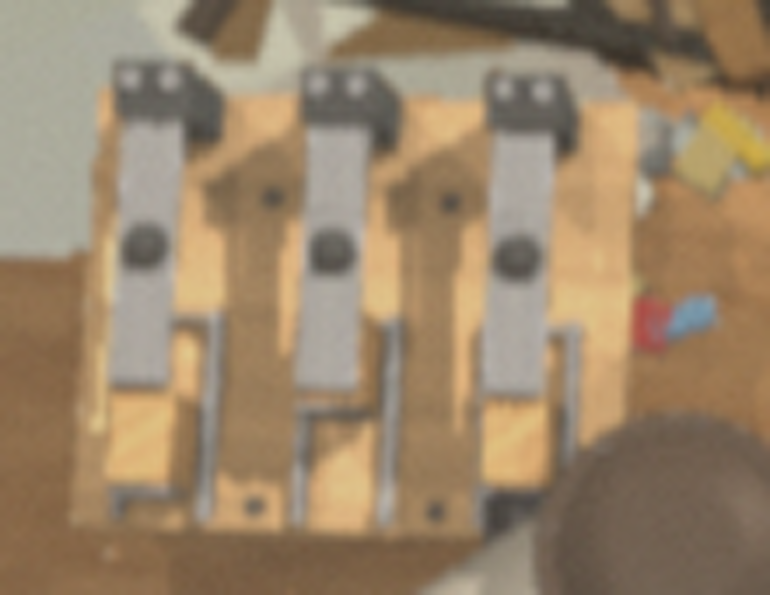

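The middle plate edge is at about (335,409), which gives rig x ≈ -46 mm: fully home. The left and right chocks haven't moved and the arm touches nothing, so I'm handing in.

```bash
python3 -c "
from station import *; print(finish_job())"
```

```text
the job is handed in; nothing more can be done
None
```

The middle leaf is the weak one: it gave about 10.5 mm at 10 N, against 5.3 mm (left) and 5.5 mm (right). Its chock is pushed home, the other two are still out, and the job is handed in at about 18 s; no verdict was returned.

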